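# Make up two engine service kits

## Robot

A 7-joint arm with a two-finger parallel gripper is mounted at the origin on the work surface. World frame = base frame: x ahead of the robot, y to its left, z up, the work surface at z = 0. Lengths are in m, angles in rad, forces in N, time in s.
With the tool pointing down it reaches from about 0.35 to 0.9 m from the base axis. Payload 19.9 kg.
Tool frame: the origin (TCP) lies between the finger pads; the fingertips stand 17 mm ahead of it and the grasp point (between the pads) lies 2 mm behind it; x points along the fingers, y is the direction in which the jaws open and shut, and the axes are right-handed (so a half turn about x gives the same grasp; the last joint's range is limited). The gripper opens to 85 mm and grips with 20 to 120 N. Pads are 22 mm wide; open, the fingers measure 114 mm over their backs; the gripper's body (76 mm by 85 mm) begins 54 mm behind the grasp point. The pads swing forward as they close: fully open they stand 13 mm farther back than shut.
Start: joints at [-1.29, 0.417, -0.01, 1.614, 0.005, 1.111, -0.053], TCP at [0.198, 0.593, 0.248] pointing down, gripper open.
Joint ranges: [-2.81, 2.81], [-0.39, 2.02], [-1.27, 1.25], [0.06, 2.57], [-1.19, 4.33], [0.19, 2], [-2.82, 2.82]. Speed limits (rad/s): [1.89, 1.89, 2.39, 2.39, 3.01, 3.01, 3.01].

## Interface

Orientations are given as a rotation vector (axis times angle).
In Python, from rig import robot, cams, ticket, nets gives the robot as it stands.
- The arm moves only by the tool play_rows, never from a script. Its arguments are lists of equal length, an entry for each row: "dp": the shift along the tool's x, y, z each as a share of 400 mm, from -1 to 1, a list of three; "yaw": the turn about the tool's x as a share of 0.5 rad, from -1 to 1; "jaw": the opening, from -1 (shut) to 1 (fully open), so that 0 is half open. In form: {"dp": [[tx, ty, tz], ...], "yaw": [yaw, ...], "jaw": [jaw, ...]}. A call has 1 to 10 rows; each row is the pose to reach, as a shift and turn from the pose measured when the call began, along the tool's axes at that moment; what a row does not reach only later rows make up. A row lasts 1/10 s, in which the tool goes at most 50 mm and 8.59 degrees, less where a joint would pass 70% of its speed; a pose out of reach is approached as far as the arm can. A call with a number of a shift or a turn outside -1 to 1 is refused whole. A call with a gripper value outside its range is refused whole. The fingers move at their own pace and stop on an object; "squeeze" is the grip in N (left out, the last holds). Time passes only in rows, so rows that repeat a pose let the fingers close. It gives the time, the measured TCP pose, the force and the opening at its end, in the units of the state.
- robot.sense(): the state, without advancing time (a new reading comes with each control period).
- cams.snapshot(name): name is "scene" or "top" or "wrist"; returns the picture (384x512x3 uint8, red, green, blue); there is no depth.
- cams.camera_info(name): a dict with "K" (3x3 intrinsics, pixels), "extrinsics" (4x4, takes a point from camera to world coordinates); the wrist camera has in their place "T_tool_cam" (4x4, takes a point from camera to tool coordinates, whose origin is the TCP and whose axes are the tool frame's). Camera axes: x right, y down, z forward; pixel columns grow to the right and rows downward; lengths in m; the calibration is good to about 2 mm. The wrist camera is an equidistant fisheye: a pixel r from the principal point sees the ray r / f radians off the axis. A picture is of the moment at which its call begins: read the wrist's pose just before it. camera_info takes no time and is no camera call.
- ticket.hand_in(): hands the job in, once; it reports no verdict.
Trained networks look in the newest picture that a camera, given by its name, has taken for a name from the list of things; names that differ only in an ending like _2 or _b are one class to them, and where a whole thing is asked for, a point or a joint stands for the part that bears it (a point fixed in the world has none). Each returns a list of dicts, best first, with "score" (0 to 1); they miss things now and then, are a little off and sometimes report something else, mostly with a low value. They report only what shows in the picture. A call takes as long as a camera call. They do not tell look-alikes from the thing itself.
- nets.regions_of(camera, name): "region" (384x512 bool, what is visible of it) and "uv" ([column, row] in pixels, amid what is visible of it).
The state is a dict: "t": time; "joint_positions": joint angles; "joint_vel": joint speeds; "joint_torque": joint torques, N m; "tcp_pos": TCP position; "tcp_rot": TCP orientation; "ft_force": force on the tool from outside, world axes, zero at the start; "moment": the same for the moment, N m; "finger_gap": opening from 0.0 (shut) to 1.0 (fully open).
Only numpy, scipy, OpenCV 4.12 (cv2) and the standard library are available. Lean on these libraries where they do the work, as an engineer would, in place of code of your own. Each camera call takes 0.05 s, during which the arm holds its last target.

## Task

Make up the two engine service kits from the parts on the bench. Put the oil filter, the large bearing and the spark plug in the tray with three pockets, and the piston and the small bearing in the tray with two, one part to a pocket and resting on the pocket's floor: filter and piston upright as they stand now, bearings flat, spark plug lying down. Leave the amber jar and the flat tin where they stand.

Things in the scene. Friction and masses are not known exactly. Their poses are not given: they have to be found in the camera images.
- tray_three: Shallow open tray of grey plastic, fixed to the bench, with three equal pockets in one row along its own x axis. Outside 244 x 104 x 16 mm (x, y, z); outer walls and dividers 4 mm thick and 16 mm high, floor 4 mm thick, so a pocket is 12 mm deep and 76 mm (x) by 96 mm (y) inside. Pocket centres at x = -80, 0 and +80 mm, y = 0. Origin: centre of its underside on the bench; z up. It may be on the robot's left or right.
- tray_two: Shallow open tray of grey plastic, fixed to the bench, with two equal pockets in one row along its own x axis. Outside 164 x 104 x 16 mm (x, y, z); outer walls and dividers 4 mm thick and 16 mm high, floor 4 mm thick, so a pocket is 12 mm deep and 76 mm (x) by 96 mm (y) inside. Pocket centres at x = -40 and +40 mm, y = 0. Origin: centre of its underside on the bench; z up. It may be on the robot's left or right.
- oil_filter: White painted screw-on oil filter standing upright: a plain can 56 mm in diameter and 64 mm high with a fluted, slightly domed top, about 0.25 kg. Origin: centre of its underside on the bench; z up. 
- piston: Bare aluminium engine piston standing crown up: cylinder 44 mm in diameter, 42 mm high, three dark ring lines near the top and dark pin holes in its sides, about 0.14 kg. Origin: centre of its underside on the bench; z up. 
- bearing_large: The larger of two steel ball bearings with dark seals, lying flat: 47 mm in diameter, 20 mm high (its dark centre is closed, nothing can go in). Origin: centre of its underside on the bench; z up. 
- bearing_small: The smaller of two steel ball bearings with dark seals, lying flat: 32 mm in diameter, 16 mm high (its dark centre is closed). Origin: centre of its underside on the bench; z up. 
- spark_plug: Spark plug lying along its own x axis, 60 mm long, white insulator at the -x end, thread at the +x end, hexagon and shell 18 mm wide (y) and 18 mm high from x = -7 to +15 mm; elsewhere 13 mm wide. It rests on flats and does not roll. Origin: under the middle of its length, on the bench; z up.
- jar: Closed amber glass jar with a black lid, 48 mm in diameter, 58 mm high, loose, standing among the parts. Not part of a kit: leave it. Origin: centre of its underside on the bench; z up. 
- tin: Flat round steel tin with a darker lid, 68 mm in diameter, 35 mm high, loose, standing among the parts. Not part of a kit: leave it. Origin: centre of its underside on the bench; z up. 
There are look-alikes about, which are no part of the job. What is shaped like the piston but yellow is not meant.

How it is judged:
By the outcome, as a careful person would: the job done as asked, in the order asked, and still so for the second after the job is handed in, with the robot touching nothing.
It also fails if it takes over 112 s, if anything falls off the work surface, if the arm or the gripper's body presses on something with over 40 N, if the wrist force passes 120 N, or if a joint passes its speed limit or range.

## Working session

There is one attempt and no reset: what is moved stays moved. The work goes in short steps, Python scripts to look and compute and a tool call to move; the robot and the scene stay as the last step left them, time stands still between calls to the robot, and variables do not carry over. Pictures are saved under pics/ and viewed, and the job is handed in when it is done.

Besides the shell and the picture viewer there is one more tool, called after ">>>" by a JSON object that holds its "name" and its "arguments". play_rows: Moves the arm, as the interface text tells. Its arguments: {"type":"object","properties":{"dp":{"type":"array"},"yaw":{"type":"array"},"jaw":{"type":"array"},"squeeze":{"type":"number"}},"required":["dp","yaw","jaw"]}

```bash
ls; mkdir -p pics; python3 - <<'E'
from rig import robot,cams,nets
import cv2,numpy as np
s=robot.sense()
for k,v in s.items(): print(k,np.round(v,3))
for c in ["scene","top","wrist"]:
    im=cams.snapshot(c); cv2.imwrite(f"pics/{c}0.png",im[:,:,::-1])
    i=cams.camera_info(c); print(c,{k:np.round(v,3).tolist() if not isinstance(v,str) else v for k,v in i.items()})
E
```

```text
pics
t 0.0
joint_positions [-1.289  0.418 -0.01   1.614  0.005  1.111 -0.053]
joint_vel [ 0.001  0.001 -0.    -0.    -0.001 -0.     0.002]
joint_torque [-0.0000e+00 -8.6443e+01  6.7800e-01 -4.3494e+01  1.9000e-02  7.0000e-03
 -0.0000e+00]
tcp_pos [0.198 0.592 0.248]
tcp_rot [ 0.252  1.556 -0.254]
ft_force [0.628 0.508 0.268]
moment [ 0.022  0.025 -0.002]
finger_gap 1.002
scene {'K': [[399.717, 0.0, 260.617], [0.0, 399.717, 191.304], [0.0, 0.0, 1.0]], 'extrinsics': [[0.568, 0.468, -0.677, 1.019], [0.823, -0.344, 0.452, -0.342], [-0.021, -0.814, -0.581, 0.515], [0.0, 0.0, 0.0, 1.0]]}
top {'K': [[423.747, 0.0, 258.504], [0.0, 423.747, 193.352], [0.0, 0.0, 1.0]], 'extrinsics': [[-0.008, -0.991, 0.134, 0.401], [-1.0, 0.01, 0.011, -0.011], [-0.012, -0.134, -0.991, 0.874], [0.0, 0.0, 0.0, 1.0]]}
wrist {'K': [[297.319, 0.0, 252.7], [0.0, 297.319, 185.074], [0.0, 0.0, 1.0]], 'T_tool_cam': [[0.0, -0.311, 0.95, -0.125], [1.0, 0.001, 0.0, -0.0], [-0.001, 0.95, 0.311, -0.08], [0.0, 0.0, 0.0, 1.0]]}
```

View pics/top0.png

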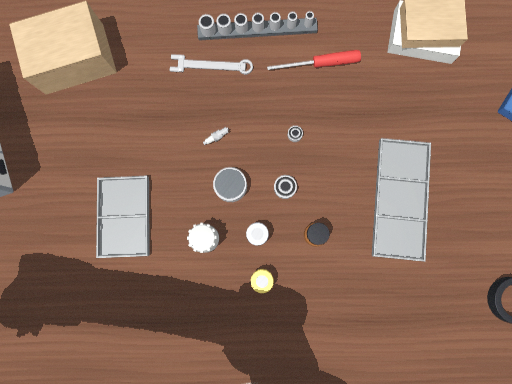

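View pics/scene0.png

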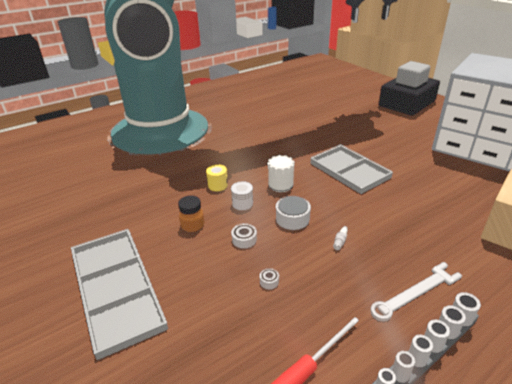

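View pics/wrist0.png

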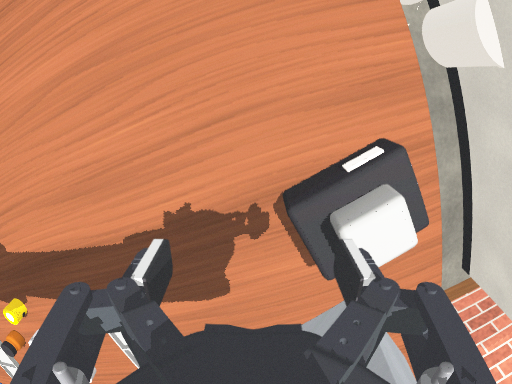

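```bash
cat > h.py <<'E'
from rig import robot,cams,nets
import cv2,numpy as np
from scipy.optimize import minimize
from scipy.spatial.transform import Rotation as R
def proj(P,info):
    T=np.linalg.inv(np.array(info["extrinsics"]));K=np.array(info["K"])
    c=P@T[:3,:3].T+T[:3,3]; p=c@K.T
    return p[:,:2]/p[:,2:]
def cyl(d,h):
    a=np.linspace(0,2*np.pi,48,endpoint=False)
    c=np.c_[np.cos(a),np.sin(a)]*d/2
    return np.r_[np.c_[c,0*a],np.c_[c,0*a+h]]
def box(x0,x1,w,h): return np.array([[x,y,z] for x in(x0,x1) for y in(-w/2,w/2) for z in(0,h)])
MODEL={"oil_filter":[cyl(.056,.064)],"piston":[cyl(.044,.042)],"bearing_large":[cyl(.047,.02)],"bearing_small":[cyl(.032,.016)],
"jar":[cyl(.048,.058)],"tin":[cyl(.068,.035)],"spark_plug":[box(-.03,.03,.013,.013)+[0,0,.0025],box(-.007,.015,.018,.018)],
"tray_three":[box(-.122,.122,.104,.016)],"tray_two":[box(-.082,.082,.104,.016)]}
S=8
def place(P,x,y,th):
    c,s=np.cos(th),np.sin(th)
    return P@np.array([[c,s,0],[-s,c,0],[0,0,1]])+[x,y,0]
def sil(name,x,y,th,info,scale=4,off=(0,0),shape=None,z=0):
    m=np.zeros(shape,np.uint8)
    for P in MODEL[name]:
        uv=(proj(place(P,x,y,th)+[0,0,z],info)-off+.5)*scale-.5
        h=cv2.convexHull(uv.astype(np.float32))
        cv2.fillConvexPoly(m,np.round(h*16).astype(np.int32),1,shift=4)
    return m
def fit(name,region,info,x0,th0=0,usetheta=False,z=0,sc=4):
    v,u=np.nonzero(region); off=np.array([max(u.min()-25,0),max(v.min()-25,0)]); end=np.array([u.max()+25,v.max()+25])
    r=region[off[1]:end[1],off[0]:end[0]].astype(np.uint8)
    r=cv2.resize(r,None,fx=sc,fy=sc,interpolation=cv2.INTER_NEAREST)
    def cost(p):
        m=sil(name,p[0],p[1],p[2] if usetheta else th0,info,sc,off,r.shape,z)
        return 1-(m&r).sum()/max((m|r).sum(),1)
    p0=[*x0]+([th0] if usetheta else [])
    sim=np.array([p0]+[np.array(p0)+d for d in np.diag([.01,.01,.15][:len(p0)])])
    o=minimize(cost,p0,method="Nelder-Mead",options=dict(initial_simplex=sim,xatol=1e-4,fatol=1e-4))
    return o.x,1-o.fun
def bp(uv,z,info):
    K=np.array(info["K"]);E=np.array(info["extrinsics"])
    d=E[:3,:3]@np.linalg.solve(K,[*uv,1]); o=E[:3,3]
    return (o+d*(z-o[2])/d[2])[:2]
E
python3 - <<'E'
from h import *
print(robot.sense()["t"])
for cam in ["top","scene"]:
    info=cams.camera_info(cam)
    im=cams.snapshot(cam)
    ov=im[:,:,::-1].copy()
    for n in MODEL:
        for g in nets.regions_of(cam,n)[:3]:
            if g["score"]<.3: print(cam,n,"low",round(g["score"],2),g["uv"]);continue
            h=max(P[:,2].max() for P in MODEL[n])
            x0=bp(g["uv"],h/2,info)
            if "tray" in n or n=="spark_plug":
                best=max((fit(n,g["region"],info,x0,t,True) for t in np.arange(0,np.pi if "tray" in n else 2*np.pi,np.pi/4)),key=lambda a:a[1])
            else: best=fit(n,g["region"],info,x0)
            print(cam,n,round(g["score"],2),np.round(g["uv"]),np.round(best[0],4),round(best[1],3))
            th=best[0][2] if len(best[0])>2 else 0
            for P in MODEL[n]:
                cv2.polylines(ov,[np.round(cv2.convexHull(proj(place(P,best[0][0],best[0][1],th),info).astype(np.float32))).astype(int)],True,(0,255,0))
    cv2.imwrite(f"pics/fit_{cam}.png",ov)
print(robot.sense()["t"])
E
```

```text
0.15
top oil_filter 0.76 [204. 237.] [0.4261 0.1072] 0.944
top piston 0.62 [260. 236.] [0.4339 0.0029] 0.896
top piston 0.6 [259. 281.] [ 0.3433 -0.0055] 0.941
top bearing_large 0.77 [282. 186.] [ 0.5308 -0.0556] 0.865
top jar 0.87 [316. 235.] [ 0.4329 -0.1133] 0.861
top tin 0.63 [231. 184.] [0.5348 0.0569] 0.948
top spark_plug 0.47 [216. 138.] [0.6396 0.0886 5.2384] 0.773
top tray_three 0.76 [397. 199.] [ 0.5034 -0.2938  3.0353] 0.98
top tray_three low 0.18 [257.4, 237.3]
top tray_two 0.66 [122. 219.] [0.473  0.2777 0.0278] 0.967
scene oil_filter 0.57 [279. 174.] [0.4264 0.1085] 0.881
scene piston 0.74 [244. 194.] [0.4326 0.0024] 0.951
scene piston 0.69 [217. 177.] [ 0.3419 -0.0051] 0.891
scene bearing_large 0.93 [246. 233.] [ 0.5293 -0.0548] 0.953
scene bearing_large low 0.21 [190.7, 215.5]
scene bearing_small 0.56 [268. 280.] [ 0.6426 -0.0779] 0.908
scene bearing_small 0.3 [116. 295.] [ 0.6038 -0.3403] 0.067
scene jar 0.83 [190. 215.] [ 0.4293 -0.115 ] 0.905
scene tin 0.8 [294. 213.] [0.5328 0.0583] 0.889
scene spark_plug 0.51 [342. 234.] [0.6357 0.0906 5.3548] 0.624
scene spark_plug 0.51 [242. 194.] [0.4173 0.0104 0.0901] 0.485
scene spark_plug 0.49 [188. 214.] [ 0.4213 -0.1117  5.2364] 0.373
scene tray_three 0.86 [113. 294.] [ 0.5023 -0.2941  3.0358] 0.984
scene tray_two 0.9 [347. 169.] [0.472  0.2791 3.167 ] 0.953
1.15
```

```bash
python3 - <<'E'
import cv2
a=cv2.imread("pics/fit_top.png")[100:300,80:450]; cv2.imwrite("pics/ft.png",cv2.resize(a,None,fx=2.1,fy=2.1,interpolation=2))
a=cv2.imread("pics/top0.png")[120:155,195:240]; b=cv2.imread("pics/scene0.png")[220:255,315:360]
import numpy as np
cv2.imwrite("pics/plug.png",cv2.resize(np.hstack([a,b]),None,fx=8,fy=8,interpolation=2))
E
```

```text
(no output)
```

View pics/ft.png

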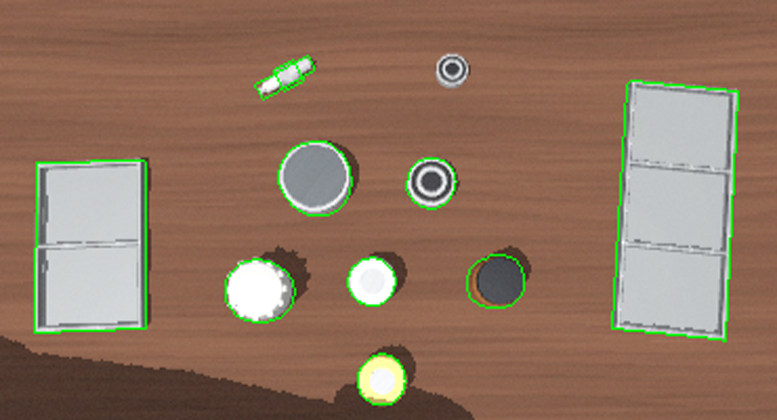

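View pics/plug.png

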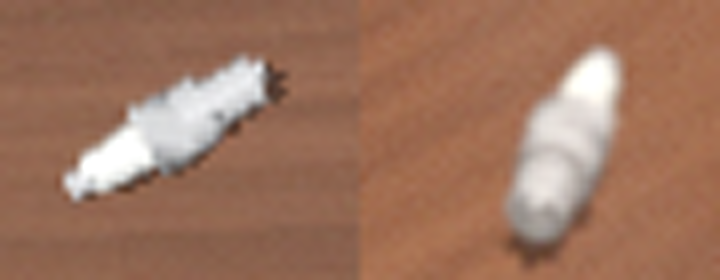

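```bash
cat >> h.py <<'E'
def plan(x,y,z,phi=None):
    """phi: wanted world angle of jaw axis (mod pi)"""
    s=robot.sense(); M=R.from_rotvec(s["tcp_rot"]).as_matrix(); p=np.array(s["tcp_pos"])
    d=M.T@(np.array([x,y,z])-p)
    cur=np.arctan2(M[1,1],M[0,1]); yaw=0
    if phi is not None:
        dw=(phi-cur+np.pi/2)%np.pi-np.pi/2
        yaw=-dw if M[2,0]<0 else dw
    print("t",round(s["t"],2),"tcp",np.round(p,4),"cur phi",round(cur,3),"toolx",np.round(M[:,0],3),"gap",round(s["finger_gap"],3),"q7",round(s["joint_positions"][6],2))
    print("   dp",np.round(d/.4,3).tolist(),"yaw",round(yaw/.5,3),"dist mm",round(1e3*np.linalg.norm(d)),"F",np.round(s["ft_force"],1))
E
python3 -c "
from h import *
plan(.426,.108,.2,-.106+np.pi/2)
plan(.426,.108,.2,-.106)"
```

```text
t 1.15 tcp [0.1982 0.5927 0.2483] cur phi 1.248 toolx [ 0. -0. -1.] gap 1.001 q7 -0.05
   dp [0.121, -0.969, 0.924] yaw -0.433 dist mm 538 F [-0.4 -0.   0. ]
t 1.15 tcp [0.1982 0.5927 0.2483] cur phi 1.248 toolx [ 0. -0. -1.] gap 1.001 q7 -0.05
   dp [0.121, -0.969, 0.924] yaw 2.708 dist mm 538 F [-0.4 -0.   0. ]
```

>>> {"name": "play_rows", "arguments": {"dp": [[0.121,-0.969,0.924],[0.121,-0.969,0.924],[0.121,-0.969,0.924],[0.121,-0.969,0.924],[0.121,-0.969,0.924],[0.121,-0.969,0.924],[0.121,-0.969,0.924],[0.121,-0.969,0.924],[0.121,-0.969,0.924],[0.121,-0.969,0.924]], "yaw": [-0.433,-0.433,-0.433,-0.433,-0.433,-0.433,-0.433,-0.433,-0.433,-0.433], "jaw": [1,1,1,1,1,1,1,1,1,1], "squeeze": 40}}

```text
t: 2.15
tcp_pos: [0.4104, 0.1401, 0.2035]
tcp_rot: [0.084, 1.568, -0.083]
ft_force: [0.8, 0.8, -0.5]
finger_gap: 0.998
```

```bash
python3 -c "
from h import *
plan(.426,.108,.2,-.106+np.pi/2)
"
```

```text
t 2.15 tcp [0.4104 0.1401 0.2035] cur phi 1.465 toolx [ 0.001  0.001 -1.   ] gap 0.998 q7 1.11
   dp [0.009, -0.076, 0.047] yaw -0.0 dist mm 36 F [ 0.8  0.8 -0.5]
```

>>> {"name": "play_rows", "arguments": {"dp": [[0.009,-0.076,0.047],[0.009,-0.076,0.047],[0.009,-0.076,0.047]], "yaw": [0,0,0], "jaw": [1,1,1]}}

```text
t: 2.45
tcp_pos: [0.426, 0.1074, 0.2]
tcp_rot: [0.085, 1.568, -0.084]
ft_force: [0.1, -0.2, 0.8]
finger_gap: 0.996
```

```bash
cat >> h.py <<'E'
def wproj(P,s,info):
    M=R.from_rotvec(s["tcp_rot"]).as_matrix(); T=np.array(info["T_tool_cam"]);K=np.array(info["K"])
    q=(P-np.array(s["tcp_pos"]))@M; c=(q-T[:3,3])@T[:3,:3]
    r=np.hypot(c[:,0],c[:,1]); th=np.arctan2(r,c[:,2])
    return np.c_[K[0,2]+K[0,0]*th*c[:,0]/r, K[1,2]+K[1,1]*th*c[:,1]/r]
def wlook(fn,items):
    s=robot.sense(); info=cams.camera_info("wrist"); im=cams.snapshot("wrist")[:,:,::-1].copy()
    for n,x,y,th,z in items:
        for P in MODEL[n]:
            P=place(P,x,y,th)+[0,0,z]
            for k in ([slice(0,len(P)//2),slice(len(P)//2,None)] if len(P)>10 else [slice(None)]):
                uv=wproj(P[k],s,info)
                cv2.polylines(im,[np.round(cv2.convexHull(uv.astype(np.float32))).astype(int)],True,(0,255,0))
    cv2.imwrite(f"pics/{fn}.png",im)
E
python3 -c "
from h import *
wlook('w1',[('oil_filter',.426,.108,0,0),('piston',.433,.0027,0,0),('tin',.534,.0575,0,0),('spark_plug',.638,.0895,-1.03,0),('bearing_large',.53,-.055,0,0)])
plan(.426,.108,.045,-.106+np.pi/2)
"
```

```text
t 2.5 tcp [0.4258 0.1083 0.2   ] cur phi 1.465 toolx [ 0.001  0.001 -1.   ] gap 0.994 q7 1.2
   dp [0.387, -0.001, 0.0] yaw 0.0 dist mm 155 F [-0.9 -0.1  0.4]
```

View pics/w1.png

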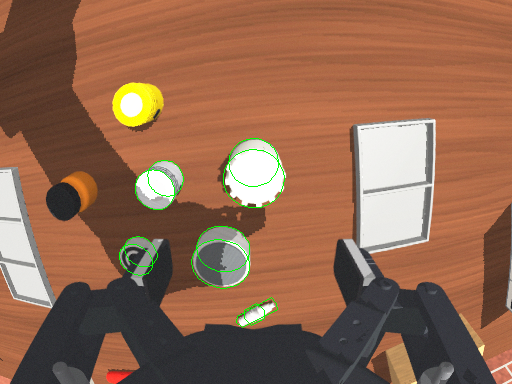

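>>> {"name": "play_rows", "arguments": {"dp": [[0.12,0,0],[0.24,0,0],[0.34,0,0],[0.385,0,0],[0.385,0,0],[0.385,0,0],[0.385,0,0],[0.385,0,0],[0.385,0,0],[0.385,0,0]], "yaw": [0,0,0,0,0,0,0,0,0,0], "jaw": [1,1,1,1,1,-1,-1,-1,-1,-1], "squeeze": 40}}

```text
t: 3.5
tcp_pos: [0.4266, 0.1091, 0.0475]
tcp_rot: [0.085, 1.566, -0.081]
ft_force: [-1.9, 0.9, 9.4]
finger_gap: 0.645
```

```bash
python3 -c "
from h import *
plan(.426,.108,.2,-.106+np.pi/2)
"
```

```text
t 3.5 tcp [0.4266 0.1091 0.0475] cur phi 1.465 toolx [ 0.003  0.002 -1.   ] gap 0.645 q7 1.32
   dp [-0.381, -0.002, -0.0] yaw 0.001 dist mm 153 F [-1.9  0.9  9.4]
```

>>> {"name": "play_rows", "arguments": {"dp": [[0,0,0],[-0.06,0,0],[-0.18,0,0],[-0.3,0,0],[-0.38,0,0],[-0.38,0,0],[-0.38,0,0]], "yaw": [0,0,0,0,0,0,0], "jaw": [-1,-1,-1,-1,-1,-1,-1], "squeeze": 50}}

```text
t: 4.2
tcp_pos: [0.4262, 0.109, 0.2002]
tcp_rot: [0.085, 1.564, -0.08]
ft_force: [0.3, 0.6, -1.8]
finger_gap: 0.64
```

```bash
python3 -c "
from h import *
wlook('w2',[])
plan(.5825,-.3025,.2,-.106+np.pi/2)
"
```

```text
t 4.25 tcp [0.4257 0.1088 0.1992] cur phi 1.466 toolx [ 0.003  0.002 -1.   ] gap 0.641 q7 1.2
   dp [-0.003, -0.982, 0.498] yaw 0.002 dist mm 440 F [ 0.5  0.  -2.7]
```

View pics/w2.png

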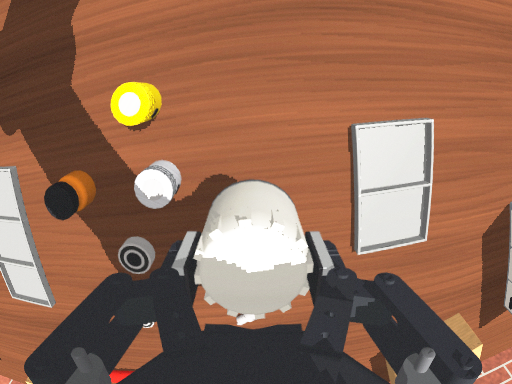

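>>> {"name": "play_rows", "arguments": {"dp": [[-0.003,-0.08,0.04],[-0.003,-0.98,0.498],[-0.003,-0.98,0.498],[-0.003,-0.98,0.498],[-0.003,-0.98,0.498],[-0.003,-0.98,0.498],[-0.003,-0.98,0.498],[-0.003,-0.98,0.498],[-0.003,-0.98,0.498],[-0.003,-0.98,0.498]], "yaw": [0,0,0,0,0,0,0,0,0,0], "jaw": [-1,-1,-1,-1,-1,-1,-1,-1,-1,-1]}}

```text
t: 5.25
tcp_pos: [0.5816, -0.3081, 0.1974]
tcp_rot: [0.087, 1.569, -0.087]
ft_force: [-2.3, 1.4, -3.0]
finger_gap: 0.639
```

```bash
python3 -c "
from h import *
plan(.5825,-.3025,.085,-.106+np.pi/2)
"
```

```text
t 5.25 tcp [ 0.5816 -0.3081  0.1974] cur phi 1.46 toolx [-0. -0. -1.] gap 0.639 q7 2.12
   dp [0.281, 0.014, 0.001] yaw -0.01 dist mm 113 F [-2.3  1.4 -3. ]
```

>>> {"name": "play_rows", "arguments": {"dp": [[0.06,0.014,0],[0.14,0.014,0],[0.22,0.014,0],[0.281,0.014,0],[0.281,0.014,0],[0.281,0.014,0]], "yaw": [0,0,0,0,0,0], "jaw": [-1,-1,-1,-1,-1,-1]}}

```text
t: 5.85
tcp_pos: [0.5817, -0.3026, 0.0845]
tcp_rot: [0.087, 1.571, -0.087]
ft_force: [0.5, -0.5, -1.8]
finger_gap: 0.646
```

```bash
python3 -c "
from h import *
wlook('w3',[('tray_three',.503,-.294,-.106,0)])
im=cams.snapshot('scene');cv2.imwrite('pics/s3.png',cv2.resize(im[180:384,20:280,::-1],None,fx=2.5,fy=2.5,interpolation=2))
plan(.5825,-.3025,.0515,-.106+np.pi/2)
"
```

```text
t 5.95 tcp [ 0.5826 -0.303   0.0861] cur phi 1.46 toolx [ 0.001 -0.001 -1.   ] gap 0.637 q7 2.16
   dp [0.087, 0.001, -0.0] yaw -0.01 dist mm 35 F [ 0.6 -0.5 -1.1]
```

View pics/w3.png

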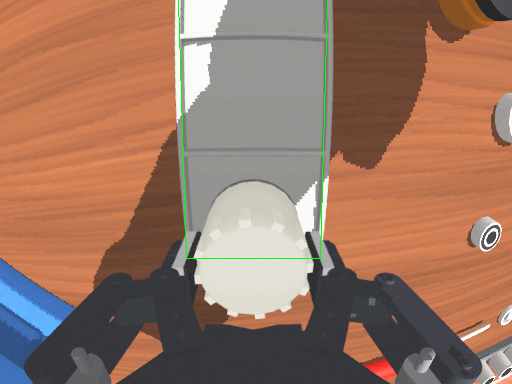

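View pics/s3.png

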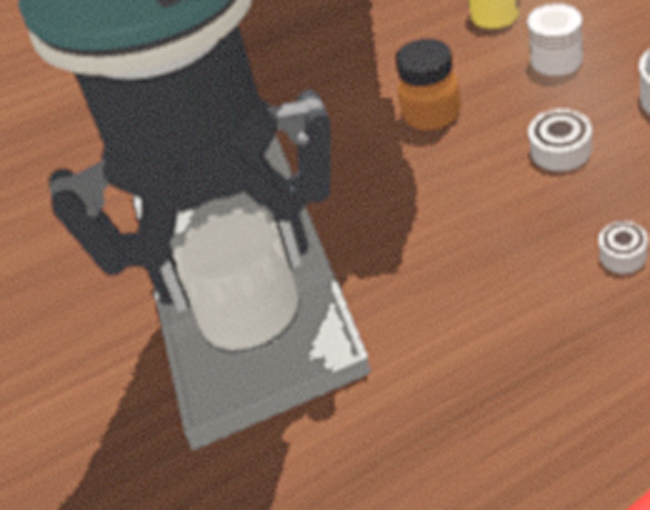

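>>> {"name": "play_rows", "arguments": {"dp": [[0.03,0,0],[0.055,0,0],[0.075,0,0],[0.084,0,0],[0.087,0,0],[0.087,0,0],[0.087,0,0]], "yaw": [0,0,0,0,0,0,0], "jaw": [-1,-1,-1,-1,-1,-1,-1]}}

```text
t: 6.65
tcp_pos: [0.5825, -0.303, 0.0517]
tcp_rot: [0.087, 1.568, -0.088]
ft_force: [-5.5, 2.4, 8.5]
finger_gap: 0.644
```

```bash
python3 -c "
from h import *
plan(.5825,-.3025,.2,-.106+np.pi/2)
"
```

```text
t 6.65 tcp [ 0.5825 -0.303   0.0517] cur phi 1.46 toolx [ 0.001 -0.    -1.   ] gap 0.644 q7 2.17
   dp [-0.371, 0.001, 0.0] yaw -0.01 dist mm 148 F [-5.5  2.4  8.5]
```

>>> {"name": "play_rows", "arguments": {"dp": [[0,0,0],[0,0,0],[0,0,0],[0,0,0],[-0.06,0,0],[-0.16,0,0],[-0.28,0,0],[-0.371,0,0],[-0.371,0,0]], "yaw": [0,0,0,0,0,0,0,0,0], "jaw": [0.5,0.8,1,1,1,1,1,1,1]}}

```text
t: 7.55
tcp_pos: [0.5842, -0.3042, 0.2056]
tcp_rot: [0.085, 1.561, -0.09]
ft_force: [0.3, 0.2, -0.2]
finger_gap: 1.0
```

```bash
python3 -c "
from h import *
wlook('w4',[('oil_filter',.5825,-.3025,0,.004)])
im=cams.snapshot('scene');cv2.imwrite('pics/s4.png',cv2.resize(im[180:384,20:280,::-1],None,fx=2.5,fy=2.5,interpolation=2))
plan(.53,-.055,.15,-.106+np.pi/2)
"
```

```text
t 7.65 tcp [ 0.5827 -0.303   0.2008] cur phi 1.46 toolx [ 0.002 -0.001 -1.   ] gap 0.997 q7 2.11
   dp [0.126, 0.602, -0.2] yaw -0.01 dist mm 259 F [-0.5 -0.2 -0.8]
```

View pics/w4.png

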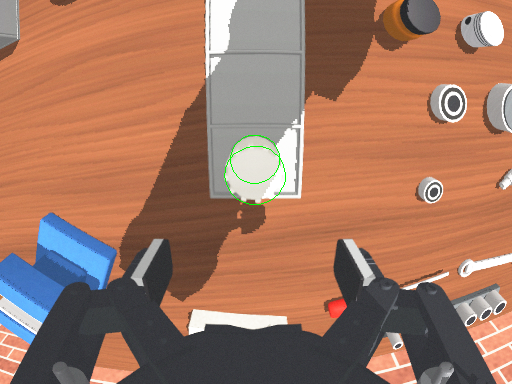

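View pics/s4.png

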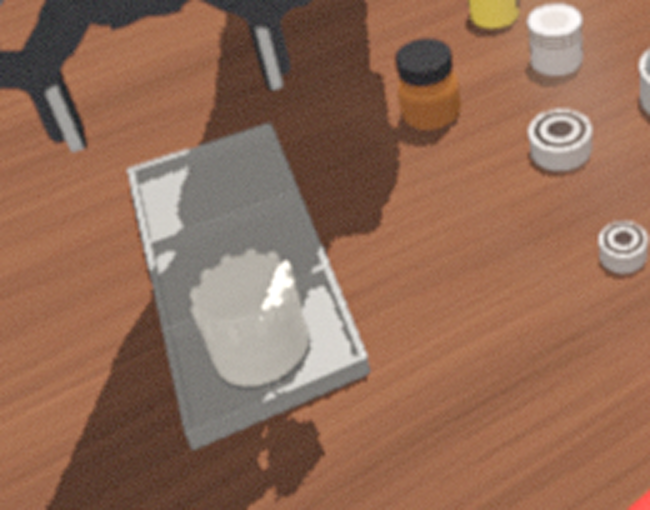

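>>> {"name": "play_rows", "arguments": {"dp": [[0.126,0.602,-0.2],[0.126,0.602,-0.2],[0.126,0.602,-0.2],[0.126,0.602,-0.2],[0.126,0.602,-0.2],[0.126,0.602,-0.2],[0.126,0.602,-0.2],[0.126,0.602,-0.2]], "yaw": [-0.01,-0.01,-0.01,-0.01,-0.01,-0.01,-0.01,-0.01], "jaw": [1,1,1,1,1,1,1,1]}}

```text
t: 8.45
tcp_pos: [0.5299, -0.0558, 0.1498]
tcp_rot: [0.083, 1.568, -0.085]
ft_force: [0.4, -0.3, 0.2]
finger_gap: 0.999
```

```bash
python3 -c "
from h import *
wlook('w5',[('bearing_large',.53,-.055,0,0),('tin',.534,.0575,0,0),('bearing_small',.643,-.078,0,0)])
plan(.53,-.055,.021,-.106+np.pi/2)
"
```

```text
t 8.5 tcp [ 0.5301 -0.0563  0.15  ] cur phi 1.463 toolx [ 0.002 -0.001 -1.   ] gap 1.001 q7 1.71
   dp [0.323, 0.004, -0.001] yaw -0.004 dist mm 129 F [ 1.  -0.1 -0.2]
```

View pics/w5.png

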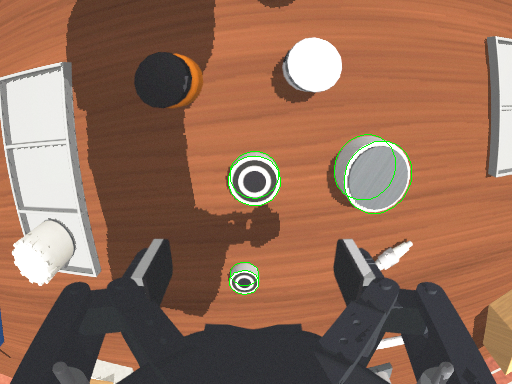

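>>> {"name": "play_rows", "arguments": {"dp": [[0.1,0.004,0],[0.2,0.004,0],[0.28,0.004,0],[0.324,0.004,0],[0.324,0.004,0],[0.324,0.004,0],[0.324,0.004,0],[0.324,0.004,0],[0.324,0.004,0],[0.324,0.004,0]], "yaw": [0,0,0,0,0,0,0,0,0,0], "jaw": [1,1,1,1,1,-1,-1,-1,-1,-1]}}

```text
t: 9.5
tcp_pos: [0.5312, -0.0551, 0.0219]
tcp_rot: [0.084, 1.565, -0.086]
ft_force: [-3.2, -0.5, 14.1]
finger_gap: 0.526
```

```bash
python3 -c "
from h import *
plan(.53,-.055,.15,-.106+np.pi/2)
"
```

```text
t 9.5 tcp [ 0.5312 -0.0551  0.0219] cur phi 1.463 toolx [ 0.004 -0.001 -1.   ] gap 0.526 q7 1.81
   dp [-0.32, -0.0, -0.002] yaw -0.004 dist mm 128 F [-3.2 -0.5 14.1]
```

>>> {"name": "play_rows", "arguments": {"dp": [[0,0,0],[-0.05,0,0],[-0.15,0,0],[-0.25,0,0],[-0.32,0,0],[-0.32,0,0],[-0.32,0,0]], "yaw": [0,0,0,0,0,0,0], "jaw": [-1,-1,-1,-1,-1,-1,-1]}}

```text
t: 10.2
tcp_pos: [0.5309, -0.0547, 0.1504]
tcp_rot: [0.084, 1.564, -0.085]
ft_force: [0.2, -0.6, -1.9]
finger_gap: 0.526
```

```bash
python3 -c "
from h import *
wlook('w6',[])
plan(.4235,-.2855,.15,-.106+np.pi/2)
"
```

```text
t 10.25 tcp [ 0.5304 -0.0547  0.1495] cur phi 1.463 toolx [ 0.004 -0.001 -1.   ] gap 0.526 q7 1.72
   dp [-0.002, -0.602, -0.204] yaw -0.003 dist mm 254 F [-0.   0.6 -2.3]
```

View pics/w6.png

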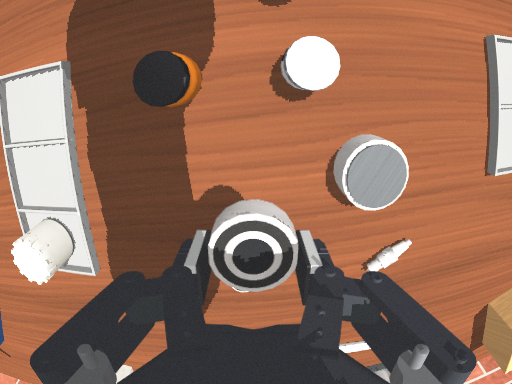

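>>> {"name": "play_rows", "arguments": {"dp": [[-0.002,-0.08,-0.03],[-0.002,-0.6,-0.204],[-0.002,-0.6,-0.204],[-0.002,-0.6,-0.204],[-0.002,-0.6,-0.204],[-0.002,-0.6,-0.204],[-0.002,-0.6,-0.204],[-0.002,-0.6,-0.204],[-0.002,-0.6,-0.204]], "yaw": [0,0,0,0,0,0,0,0,0], "jaw": [-1,-1,-1,-1,-1,-1,-1,-1,-1]}}

```text
t: 11.15
tcp_pos: [0.4238, -0.2835, 0.1495]
tcp_rot: [0.083, 1.566, -0.084]
ft_force: [-0.4, 0.2, -2.6]
finger_gap: 0.526
```

```bash
python3 -c "
from h import *
plan(.4235,-.2855,.0265,-.106+np.pi/2)
wlook('w7',[('tray_three',.503,-.294,-.106,0)])
"
```

```text
t 11.15 tcp [ 0.4238 -0.2835  0.1495] cur phi 1.465 toolx [ 0.003 -0.    -1.   ] gap 0.526 q7 2.23
   dp [0.308, -0.005, -0.001] yaw -0.0 dist mm 123 F [-0.4  0.2 -2.6]
```

View pics/w7.png

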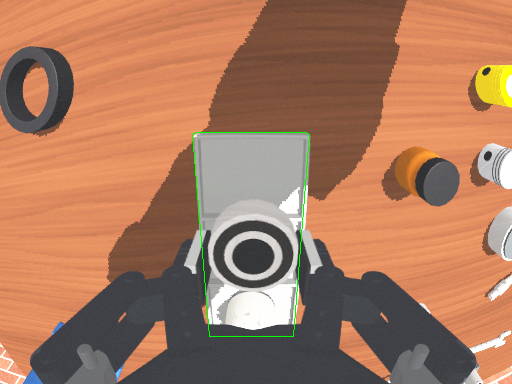

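>>> {"name": "play_rows", "arguments": {"dp": [[0.06,-0.005,0],[0.16,-0.005,0],[0.24,-0.005,0],[0.28,-0.005,0],[0.3,-0.005,0],[0.309,-0.005,0],[0.309,-0.005,0],[0.309,-0.005,0]], "yaw": [0,0,0,0,0,0,0,0], "jaw": [-1,-1,-1,-1,-1,-1,-1,-1]}}

```text
t: 12.0
tcp_pos: [0.4247, -0.2855, 0.0269]
tcp_rot: [0.082, 1.565, -0.083]
ft_force: [0.5, -0.8, -1.7]
finger_gap: 0.525
```

```bash
python3 -c "
from h import *
plan(.4235,-.2855,.15,-.106+np.pi/2)
im=cams.snapshot('scene');cv2.imwrite('pics/s8.png',cv2.resize(im[180:384,20:280,::-1],None,fx=2.5,fy=2.5,interpolation=2))
"
```

```text
t 12.0 tcp [ 0.4247 -0.2855  0.0269] cur phi 1.465 toolx [ 0.004 -0.001 -1.   ] gap 0.525 q7 2.36
   dp [-0.308, -0.0, -0.002] yaw 0.001 dist mm 123 F [ 0.5 -0.8 -1.7]
```

View pics/s8.png

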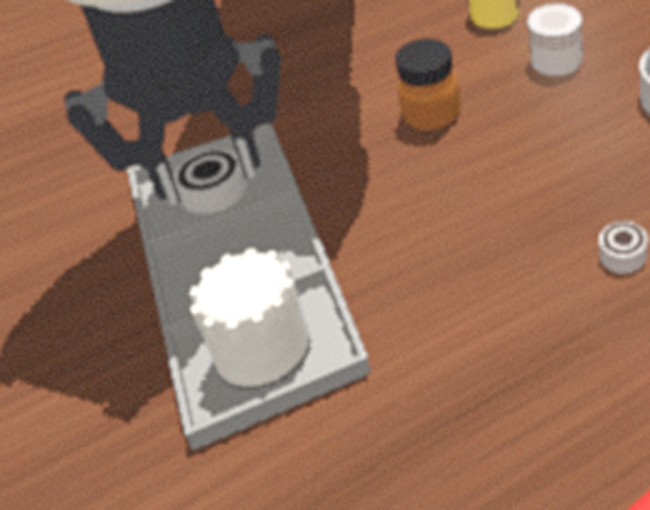

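>>> {"name": "play_rows", "arguments": {"dp": [[0.004,0,0],[0.006,0,0],[0.006,0,0],[0.006,0,0],[0.006,0,0],[0.006,0,0],[-0.06,0,0],[-0.16,0,0],[-0.26,0,0],[-0.3,0,0]], "yaw": [0,0,0,0,0,0,0,0,0,0], "jaw": [-1,-1,0.2,0.38,0.38,0.38,0.38,0.38,1,1]}}

```text
t: 13.05
tcp_pos: [0.425, -0.2861, 0.15]
tcp_rot: [0.081, 1.562, -0.085]
ft_force: [-0.4, 0.6, -0.6]
finger_gap: 0.984
```

```bash
python3 -c "
from h import *
im=cams.snapshot('scene');cv2.imwrite('pics/s9.png',cv2.resize(im[180:384,20:280,::-1],None,fx=2.5,fy=2.5,interpolation=2))
u=np.array([np.cos(-1.03),np.sin(-1.03)])
x,y=np.array([.638,.0895])+.004*u; print(x,y)
plan(x,y,.15,-1.03+np.pi/2)
"
```

```text
0.6400592753798798 0.08607080404324559
t 13.1 tcp [ 0.4255 -0.2863  0.151 ] cur phi 1.465 toolx [ 0.009 -0.003 -1.   ] gap 0.998 q7 2.24
   dp [0.005, 0.982, 0.435] yaw 1.848 dist mm 430 F [ 2.4 -1.4  4. ]
```

View pics/s9.png

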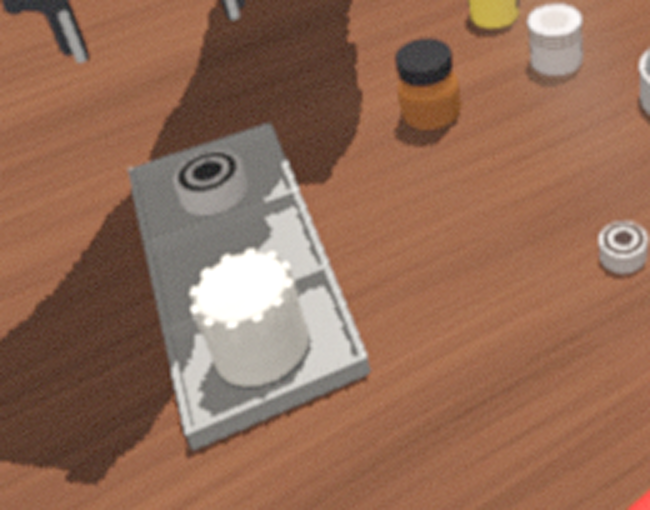

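>>> {"name": "play_rows", "arguments": {"dp": [[0.005,0.98,0.435],[0.005,0.98,0.435],[0.005,0.98,0.435],[0.005,0.98,0.435],[0.005,0.98,0.435],[0.005,0.98,0.435],[0.005,0.98,0.435],[0.005,0.98,0.435],[0.005,0.98,0.435],[0.005,0.98,0.435]], "yaw": [0.2,0.4,0.6,0.8,1,1,1,1,1,1], "jaw": [1,1,1,1,1,1,1,1,1,1]}}

```text
t: 14.1
tcp_pos: [0.6408, 0.0901, 0.1486]
tcp_rot: [0.47, 1.511, -0.469]
ft_force: [-0.6, -0.4, -0.0]
finger_gap: 0.998
```

```bash
python3 -c "
from h import *
plan(.640,.086,.15,-1.03+np.pi/2)
"
```

```text
t 14.1 tcp [0.6408 0.0901 0.1486] cur phi 0.971 toolx [ 0.008 -0.002 -1.   ] gap 0.998 q7 1.07
   dp [-0.004, -0.01, 0.004] yaw 0.86 dist mm 4 F [-0.6 -0.4 -0. ]
```

>>> {"name": "play_rows", "arguments": {"dp": [[-0.004,-0.01,0.004],[-0.004,-0.01,0.004],[-0.004,-0.01,0.004],[-0.004,-0.01,0.004],[-0.004,-0.01,0.004]], "yaw": [0.25,0.5,0.75,0.86,0.86], "jaw": [0.4,0.4,0.4,0.4,0.4]}}

```text
t: 14.6
tcp_pos: [0.6395, 0.0853, 0.1496]
tcp_rot: [0.804, 1.409, -0.801]
ft_force: [-0.9, -0.2, -0.1]
finger_gap: 0.7
```

```bash
python3 -c "
from h import *
wlook('w10',[('spark_plug',.638,.0895,-1.03,0),('tin',.534,.0575,0,0)])
im=cv2.imread('pics/w10.png');cv2.imwrite('pics/w10c.png',cv2.resize(im[100:290,160:360],None,fx=3,fy=3,interpolation=2))
plan(.640,.086,.021,-1.03+np.pi/2)
"
```

```text
t 14.65 tcp [0.6396 0.0854 0.1498] cur phi 0.542 toolx [ 0.008 -0.002 -1.   ] gap 0.7 q7 0.7
   dp [0.322, -0.0, -0.003] yaw 0.002 dist mm 129 F [0.7 0.  0.2]
```

View pics/w10c.png

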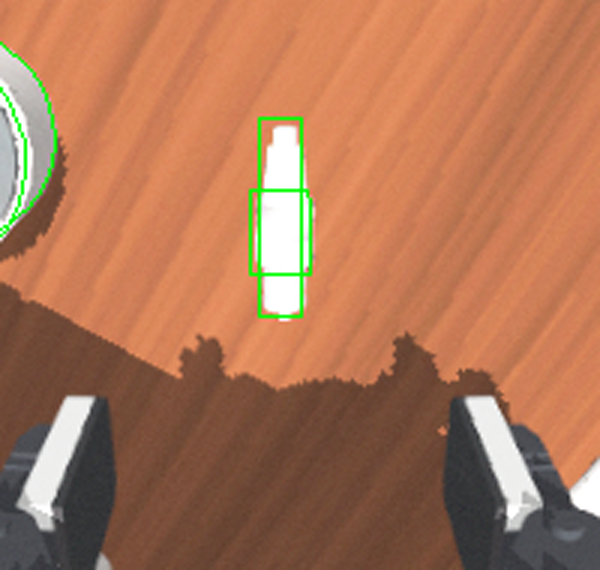

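>>> {"name": "play_rows", "arguments": {"dp": [[0.1,0,0],[0.2,0,0],[0.28,0,-0.003],[0.323,0,-0.003],[0.323,0,-0.003],[0.323,0,-0.003],[0.323,0,-0.003],[0.323,0,-0.003],[0.323,0,-0.003],[0.323,0,-0.003]], "yaw": [0,0,0,0,0,0,0,0,0,0], "jaw": [0.4,0.4,0.4,0.4,0.4,-1,-1,-1,-1,-1]}}

```text
t: 15.65
tcp_pos: [0.6408, 0.0863, 0.0222]
tcp_rot: [0.803, 1.408, -0.797]
ft_force: [-2.8, -0.2, 10.2]
finger_gap: 0.197
```

```bash
python3 -c "
from h import *
plan(.640,.086,.15,-1.03+np.pi/2)
"
```

```text
t 15.65 tcp [0.6408 0.0863 0.0222] cur phi 0.542 toolx [ 0.01  -0.002 -1.   ] gap 0.197 q7 0.78
   dp [-0.319, 0.0, 0.002] yaw 0.003 dist mm 128 F [-2.8 -0.2 10.2]
```

>>> {"name": "play_rows", "arguments": {"dp": [[0,0,0],[-0.05,0,0],[-0.15,0,0],[-0.25,0,0],[-0.32,0,0],[-0.35,0,0],[-0.35,0,0]], "yaw": [0,0,0,0,0,0,0], "jaw": [-1,-1,-1,-1,-1,-1,-1]}}

```text
t: 16.35
tcp_pos: [0.6401, 0.0868, 0.1639]
tcp_rot: [0.804, 1.407, -0.795]
ft_force: [1.0, -0.2, -0.5]
finger_gap: 0.191
```

```bash
python3 -c "
from h import *
wlook('w11',[])
print(.503-.004*np.sin(.106),-.294-.004)
plan(.503,-.298,.16,-.106)
"
```

```text
0.5025767935647107 -0.298
t 16.4 tcp [0.6394 0.0868 0.1623] cur phi 0.543 toolx [ 0.011 -0.001 -1.   ] gap 0.194 q7 0.69
   dp [0.003, -0.789, 0.648] yaw 1.297 dist mm 408 F [-0.2  0.2 -0.4]
```

View pics/w11.png

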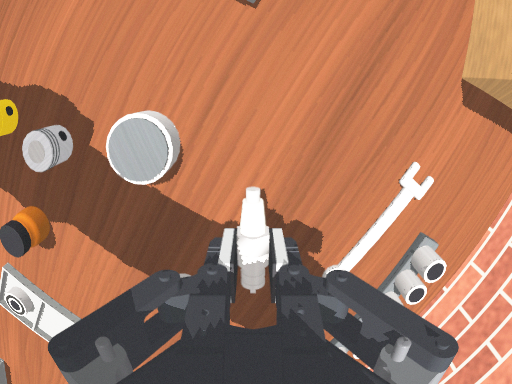

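>>> {"name": "play_rows", "arguments": {"dp": [[0.003,-0.1,0.08],[0.003,-0.789,0.648],[0.003,-0.789,0.648],[0.003,-0.789,0.648],[0.003,-0.789,0.648],[0.003,-0.789,0.648],[0.003,-0.789,0.648],[0.003,-0.789,0.648],[0.003,-0.789,0.648],[0.003,-0.789,0.648]], "yaw": [0.1,0.2,0.3,0.4,0.5,0.6,0.7,0.8,0.9,1], "jaw": [-1,-1,-1,-1,-1,-1,-1,-1,-1,-1]}}

```text
t: 17.4
tcp_pos: [0.501, -0.3002, 0.1586]
tcp_rot: [1.185, 1.219, -1.177]
ft_force: [-0.0, 0.4, -1.0]
finger_gap: 0.194
```

```bash
python3 -c "
from h import *
plan(.5026,-.298,.1,-.106)
"
```

```text
t 17.4 tcp [ 0.501  -0.3002  0.1586] cur phi 0.036 toolx [ 0.008 -0.001 -1.   ] gap 0.194 q7 0.95
   dp [0.147, 0.003, -0.006] yaw 0.285 dist mm 59 F [-0.   0.4 -1. ]
```

>>> {"name": "play_rows", "arguments": {"dp": [[0.06,0.003,-0.006],[0.13,0.003,-0.006],[0.17,0.003,-0.006],[0.17,0.003,-0.006],[0.17,0.003,-0.006]], "yaw": [0.15,0.285,0.285,0.285,0.285], "jaw": [-1,-1,-1,-1,-1]}}

```text
t: 17.9
tcp_pos: [0.5026, -0.2981, 0.0908]
tcp_rot: [1.289, 1.151, -1.281]
ft_force: [-0.6, -0.3, 0.5]
finger_gap: 0.196
```

```bash
python3 -c "
from h import *
wlook('w12',[('tray_three',.503,-.294,-.106,0)])
plan(.5026,-.298,.0265,-.106)
"
```

```text
t 17.95 tcp [ 0.5029 -0.2983  0.0914] cur phi -0.105 toolx [ 0.009 -0.002 -1.   ] gap 0.195 q7 0.89
   dp [0.162, -0.002, -0.001] yaw 0.002 dist mm 65 F [-0.9  0.4 -0.5]
```

View pics/w12.png

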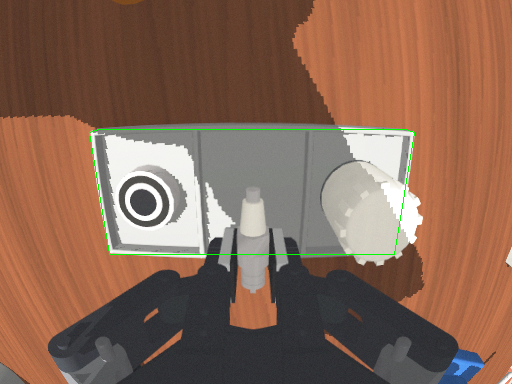

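>>> {"name": "play_rows", "arguments": {"dp": [[-0.05,0,0],[-0.05,0,0],[-0.05,0,0],[-0.05,0,0],[-0.05,0,0],[-0.05,0,0],[-0.05,0,0],[-0.05,0,0]], "yaw": [-0.15,-0.35,-0.6,-0.85,-1,-1,-1,-1], "jaw": [-1,-1,-1,-1,-1,-1,-1,-1]}}

```text
t: 18.75
tcp_pos: [0.5029, -0.2983, 0.1118]
tcp_rot: [0.916, 1.361, -0.911]
ft_force: [-0.2, -0.1, -1.0]
finger_gap: 0.197
```

```bash
python3 -c "
from h import *
plan(.5056,-.297,.1,.7)
"
```

```text
t 18.75 tcp [ 0.5029 -0.2983  0.1118] cur phi 0.393 toolx [ 0.009 -0.002 -1.   ] gap 0.197 q7 1.29
   dp [0.029, 0.007, -0.001] yaw -0.613 dist mm 12 F [-0.2 -0.1 -1. ]
```

>>> {"name": "play_rows", "arguments": {"dp": [[0.03,0.007,-0.001],[0.03,0.007,-0.001],[0.03,0.007,-0.001],[0.03,0.007,-0.001],[0.03,0.007,-0.001]], "yaw": [-0.25,-0.5,-0.613,-0.613,-0.613], "jaw": [-1,-1,-1,-1,-1]}}

```text
t: 19.25
tcp_pos: [0.5055, -0.2969, 0.0999]
tcp_rot: [0.683, 1.451, -0.68]
ft_force: [0.3, -0.1, 0.0]
finger_gap: 0.191
```

```bash
python3 -c "
from h import *
plan(.5056,-.297,.0265,.7)
"
```

```text
t 19.25 tcp [ 0.5055 -0.2969  0.0999] cur phi 0.697 toolx [ 0.009 -0.002 -1.   ] gap 0.191 q7 1.55
   dp [0.183, -0.001, -0.001] yaw -0.006 dist mm 73 F [ 0.3 -0.1  0. ]
```

>>> {"name": "play_rows", "arguments": {"dp": [[0.06,0,0],[0.12,0,0],[0.16,0,0],[0.178,0,0],[0.182,0,0],[0.182,0,0],[0.182,0,0]], "yaw": [0,0,0,0,0,0,0], "jaw": [-1,-1,-1,-1,-1,-1,-1]}}

```text
t: 19.95
tcp_pos: [0.5066, -0.2974, 0.0279]
tcp_rot: [0.683, 1.45, -0.68]
ft_force: [0.8, 0.3, -0.6]
finger_gap: 0.199
```

```bash
python3 -c "
from h import *
wlook('w13',[])
im=cams.snapshot('scene');cv2.imwrite('pics/s13.png',cv2.resize(im[180:384,20:280,::-1],None,fx=2.5,fy=2.5,interpolation=2))
plan(.5056,-.297,.0255,.7)
"
```

```text
t 20.05 tcp [ 0.5065 -0.2973  0.0278] cur phi 0.697 toolx [ 0.01  -0.003 -1.   ] gap 0.189 q7 1.61
   dp [0.006, -0.001, -0.002] yaw -0.006 dist mm 2 F [ 0.7  0.4 -0.1]
```

View pics/w13.png

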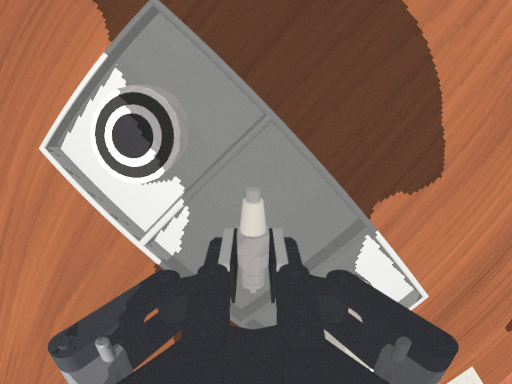

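View pics/s13.png

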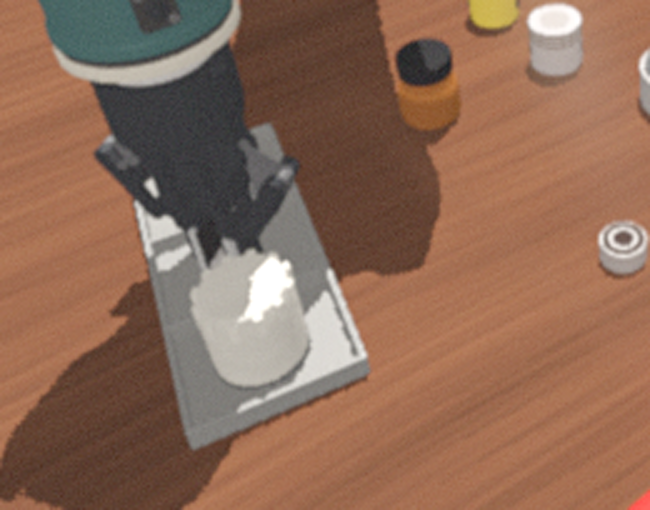

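>>> {"name": "play_rows", "arguments": {"dp": [[0.004,0,0],[0.006,0,0],[0.007,0,0],[0.007,0,0]], "yaw": [0,0,0,0], "jaw": [-1,-1,-1,-1]}}

```text
t: 20.45
tcp_pos: [0.5069, -0.2974, 0.0262]
tcp_rot: [0.684, 1.449, -0.679]
ft_force: [-6.2, 5.5, 22.2]
finger_gap: 0.194
```

>>> {"name": "play_rows", "arguments": {"dp": [[-0.003,0,0],[-0.003,0,0],[-0.003,0,0],[-0.003,0,0],[-0.003,0,0],[-0.08,0,0],[-0.18,0,0],[-0.28,0,0],[-0.32,0,0],[-0.32,0,0]], "yaw": [0,0,0,0,0,0,0,0,0,0], "jaw": [-1,-0.4,-0.25,-0.25,-0.25,-0.25,-0.25,0.3,1,1]}}

```text
t: 21.45
tcp_pos: [0.5063, -0.2975, 0.1562]
tcp_rot: [0.684, 1.446, -0.678]
ft_force: [0.9, 0.1, -0.1]
finger_gap: 0.869
```

```bash
python3 -c "
from h import *
wlook('w14',[])
im=cams.snapshot('scene');cv2.imwrite('pics/s14.png',cv2.resize(im[180:384,20:280,::-1],None,fx=2.5,fy=2.5,interpolation=2))
plan(.433,.0027,.15,np.pi/2+.028)
plan(.433,.0027,.15,.028)
"
```

```text
t 21.55 tcp [ 0.5053 -0.2967  0.1534] cur phi 0.697 toolx [ 0.011 -0.002 -1.   ] gap 0.996 q7 1.51
   dp [0.005, 0.342, -0.69] yaw -1.803 dist mm 308 F [ 0.2 -0.5 -1.3]
t 21.55 tcp [ 0.5053 -0.2967  0.1534] cur phi 0.697 toolx [ 0.011 -0.002 -1.   ] gap 0.996 q7 1.51
   dp [0.005, 0.342, -0.69] yaw 1.338 dist mm 308 F [ 0.2 -0.5 -1.3]
```

View pics/w14.png

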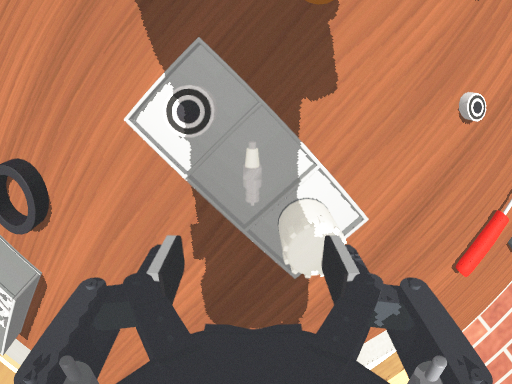

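View pics/s14.png

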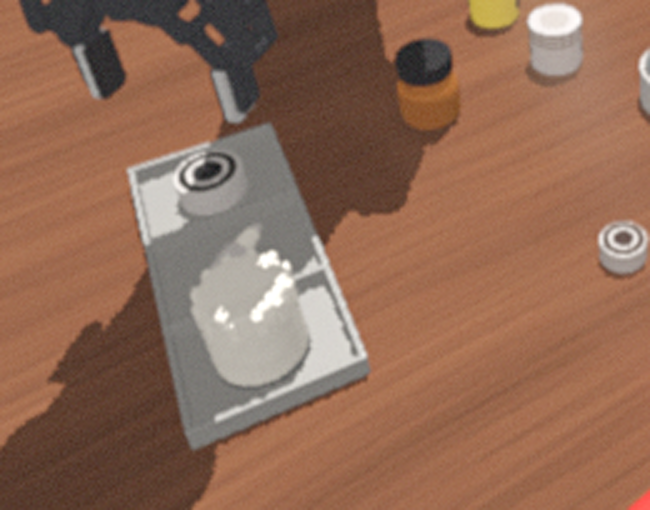

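>>> {"name": "play_rows", "arguments": {"dp": [[0.005,0.342,-0.69],[0.005,0.342,-0.69],[0.005,0.342,-0.69],[0.005,0.342,-0.69],[0.005,0.342,-0.69],[0.005,0.342,-0.69],[0.005,0.342,-0.69],[0.005,0.342,-0.69],[0.005,0.342,-0.69],[0.005,0.342,-0.69]], "yaw": [-0.1,-0.3,-0.5,-0.7,-0.9,-1,-1,-1,-1,-1], "jaw": [1,1,1,1,1,1,1,1,1,1]}}

```text
t: 22.55
tcp_pos: [0.4331, 0.0014, 0.1497]
tcp_rot: [0.294, 1.54, -0.295]
ft_force: [-0.1, 0.3, 0.0]
finger_gap: 0.999
```

```bash
python3 -c "
from h import *
plan(.433,.0027,.15,np.pi/2+.028)
"
```

```text
t 22.55 tcp [0.4331 0.0014 0.1497] cur phi 1.195 toolx [ 0.011 -0.002 -1.   ] gap 0.999 q7 1.28
   dp [-0.001, 0.003, -0.001] yaw -0.808 dist mm 1 F [-0.1  0.3  0. ]
```

>>> {"name": "play_rows", "arguments": {"dp": [[0,0.003,-0.001],[0,0.003,-0.001],[0,0.003,-0.001],[0,0.003,-0.001],[0,0.003,-0.001]], "yaw": [-0.25,-0.5,-0.75,-0.808,-0.808], "jaw": [1,1,1,1,1]}}

```text
t: 23.05
tcp_pos: [0.4332, 0.0018, 0.1496]
tcp_rot: [-0.021, 1.56, 0.017]
ft_force: [-0.0, -0.6, 0.0]
finger_gap: 1.003
```

```bash
python3 -c "
from h import *
wlook('w15',[('piston',.433,.0027,0,0),('jar',.431,-.114,0,0),('tin',.534,.0575,0,0)])
plan(.433,.0027,.034,np.pi/2+.028)
"
```

```text
t 23.1 tcp [0.4332 0.002  0.1496] cur phi 1.594 toolx [ 0.01  -0.003 -1.   ] gap 1.003 q7 1.65
   dp [0.289, 0.003, -0.003] yaw -0.009 dist mm 116 F [-0.1 -0.8  0.6]
```

View pics/w15.png

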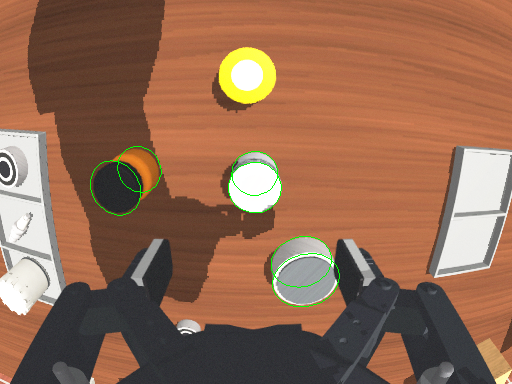

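>>> {"name": "play_rows", "arguments": {"dp": [[0.1,0.002,0],[0.2,0.002,-0.002],[0.26,0.002,-0.003],[0.289,0.002,-0.003],[0.289,0.002,-0.003],[0.289,0.002,-0.003],[0.289,0.002,-0.003],[0.289,0.002,-0.003],[0.289,0.002,-0.003],[0.289,0.002,-0.003]], "yaw": [0,0,0,0,0,0,0,0,0,0], "jaw": [1,1,1,1,1,-1,-1,-1,-1,-1]}}

```text
t: 24.1
tcp_pos: [0.4339, 0.0026, 0.0352]
tcp_rot: [-0.02, 1.559, 0.017]
ft_force: [-4.3, -0.5, 19.5]
finger_gap: 0.497
```

>>> {"name": "play_rows", "arguments": {"dp": [[0,0,0],[-0.05,0,0],[-0.15,0,0],[-0.25,0,0],[-0.34,0,0],[-0.34,0,0],[-0.34,0,0]], "yaw": [0,0,0,0,0,0,0], "jaw": [-1,-1,-1,-1,-1,-1,-1]}}

```text
t: 24.8
tcp_pos: [0.4324, 0.0032, 0.1719]
tcp_rot: [-0.02, 1.557, 0.018]
ft_force: [0.4, -0.4, -2.2]
finger_gap: 0.5
```

```bash
python3 -c "
from h import *
wlook('w16',[])
plan(.4325,.2774,.17,np.pi/2+.028)
"
```

```text
t 24.85 tcp [0.4319 0.0031 0.171 ] cur phi 1.595 toolx [ 0.012 -0.001 -1.   ] gap 0.495 q7 1.63
   dp [0.002, 0.686, 0.018] yaw -0.008 dist mm 274 F [-0.6  0.2 -2.5]
```

View pics/w16.png

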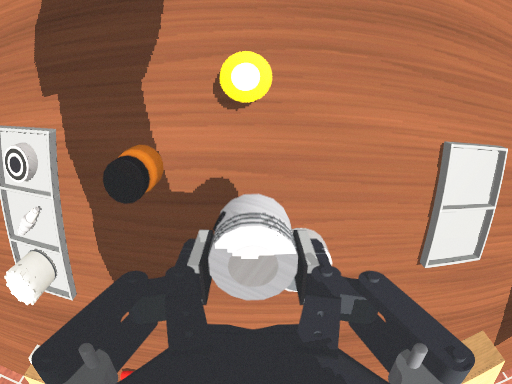

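>>> {"name": "play_rows", "arguments": {"dp": [[0.002,0.08,0.002],[0.002,0.686,0.018],[0.002,0.686,0.018],[0.002,0.686,0.018],[0.002,0.686,0.018],[0.002,0.686,0.018],[0.002,0.686,0.018],[0.002,0.686,0.018],[0.002,0.686,0.018]], "yaw": [0,0,0,0,0,0,0,0,0], "jaw": [-1,-1,-1,-1,-1,-1,-1,-1,-1]}}

```text
t: 25.75
tcp_pos: [0.4325, 0.2762, 0.1689]
tcp_rot: [-0.02, 1.56, 0.015]
ft_force: [-0.1, 0.3, -1.6]
finger_gap: 0.495
```

```bash
python3 -c "
from h import *
plan(.4325,.2774,.04,np.pi/2+.028)
wlook('w17',[('tray_two',.4725,.2785,.028,0)])
"
```

```text
t 25.75 tcp [0.4325 0.2762 0.1689] cur phi 1.593 toolx [ 0.011 -0.003 -1.   ] gap 0.495 q7 1.07
   dp [0.322, 0.004, -0.003] yaw -0.011 dist mm 129 F [-0.1  0.3 -1.6]
```

View pics/w17.png

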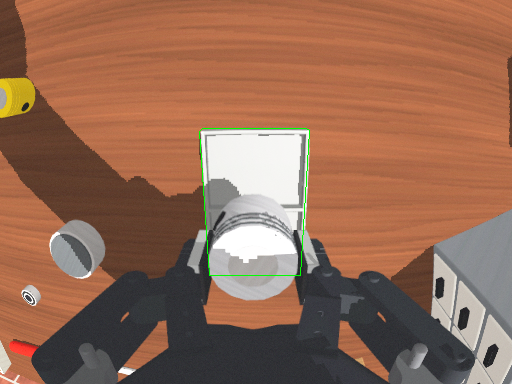

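>>> {"name": "play_rows", "arguments": {"dp": [[0.06,0.004,0],[0.16,0.004,-0.002],[0.24,0.004,-0.003],[0.29,0.004,-0.003],[0.315,0.004,-0.003],[0.322,0.004,-0.003],[0.326,0.004,-0.003],[0.326,0.004,-0.003]], "yaw": [0,0,0,0,0,0,0,0], "jaw": [-1,-1,-1,-1,-1,-1,-1,-1]}}

```text
t: 26.6
tcp_pos: [0.4334, 0.2776, 0.0396]
tcp_rot: [-0.018, 1.558, 0.016]
ft_force: [0.7, -0.0, -1.2]
finger_gap: 0.498
```

>>> {"name": "play_rows", "arguments": {"dp": [[0.003,0,0],[0.004,0,0],[0.004,0,0]], "yaw": [0,0,0], "jaw": [-1,-1,-1]}}

```text
t: 26.9
tcp_pos: [0.4338, 0.2779, 0.0393]
tcp_rot: [-0.018, 1.557, 0.016]
ft_force: [-4.3, -2.7, 16.7]
finger_gap: 0.499
```

Contact made; release and lift.

>>> {"name": "play_rows", "arguments": {"dp": [[0,0,0],[0,0,0],[0,0,0],[0,0,0],[-0.06,0,0],[-0.16,0,0],[-0.26,0,0],[-0.3,0,0],[-0.3,0,0]], "yaw": [0,0,0,0,0,0,0,0,0], "jaw": [0.2,0.6,1,1,1,1,1,1,1]}}

```text
t: 27.8
tcp_pos: [0.433, 0.2787, 0.1616]
tcp_rot: [-0.016, 1.555, 0.019]
ft_force: [0.6, -0.4, -0.5]
finger_gap: 0.997
```

```bash
python3 -c "
from h import *
wlook('w18',[('piston',.4325,.2774,0,.004)])
plan(.643,-.078,.16,np.pi/2+.028)
"
```

```text
t 27.85 tcp [0.4324 0.2783 0.1599] cur phi 1.593 toolx [ 0.015  0.001 -1.   ] gap 1.002 q7 1.08
   dp [0.007, -0.902, 0.507] yaw -0.012 dist mm 414 F [-0.1  0.3 -0.7]
```

View pics/w18.png

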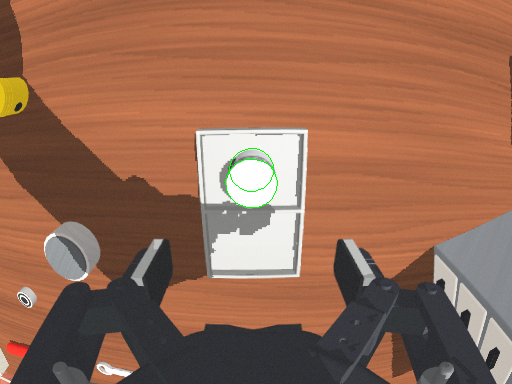

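>>> {"name": "play_rows", "arguments": {"dp": [[0.007,-0.902,0.507],[0.007,-0.902,0.507],[0.007,-0.902,0.507],[0.007,-0.902,0.507],[0.007,-0.902,0.507],[0.007,-0.902,0.507],[0.007,-0.902,0.507],[0.007,-0.902,0.507],[0.007,-0.902,0.507],[0.007,-0.902,0.507]], "yaw": [0,0,0,0,0,0,0,0,0,0], "jaw": [0.5,0.5,0.5,0.5,0.5,0.5,0.5,0.5,0.5,0.5]}}

```text
t: 28.85
tcp_pos: [0.6429, -0.0808, 0.158]
tcp_rot: [-0.015, 1.558, 0.014]
ft_force: [-0.4, 1.9, 0.1]
finger_gap: 0.748
```

```bash
python3 -c "
from h import *
wlook('w19',[('bearing_small',.643,-.078,0,0)])
plan(.643,-.078,.02,np.pi/2+.028)
"
```

```text
t 28.9 tcp [ 0.6425 -0.0786  0.1581] cur phi 1.591 toolx [ 0.012  0.001 -1.   ] gap 0.751 q7 1.87
   dp [0.345, 0.001, -0.003] yaw -0.015 dist mm 138 F [-0.  -0.2 -0.6]
```

View pics/w19.png

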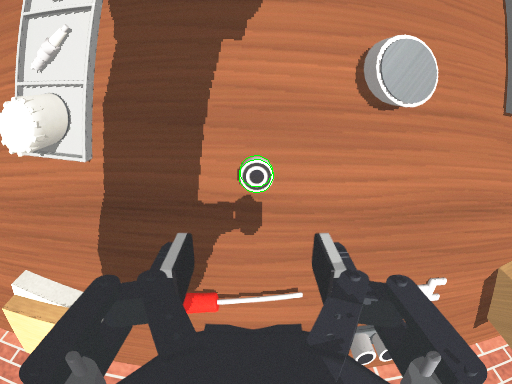

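>>> {"name": "play_rows", "arguments": {"dp": [[0.1,0,0],[0.2,0,-0.002],[0.29,0,-0.003],[0.335,0,-0.003],[0.346,0,-0.003],[0.346,0,-0.003],[0.346,0,-0.003],[0.346,0,-0.003],[0.346,0,-0.003],[0.346,0,-0.003]], "yaw": [0,0,0,0,0,0,0,0,0,0], "jaw": [0.5,0.5,0.5,0.5,0.5,-1,-1,-1,-1,-1]}}

```text
t: 29.9
tcp_pos: [0.644, -0.0784, 0.0218]
tcp_rot: [-0.016, 1.556, 0.017]
ft_force: [-3.0, 0.9, 6.2]
finger_gap: 0.348
```

>>> {"name": "play_rows", "arguments": {"dp": [[0,0,0],[-0.05,0,0],[-0.15,0,0],[-0.25,0,0],[-0.34,0,0],[-0.34,0,0],[-0.34,0,0]], "yaw": [0,0,0,0,0,0,0], "jaw": [-1,-1,-1,-1,-1,-1,-1]}}

```text
t: 30.6
tcp_pos: [0.6424, -0.0784, 0.1591]
tcp_rot: [-0.016, 1.554, 0.017]
ft_force: [0.0, 0.0, -2.1]
finger_gap: 0.346
```

```bash
python3 -c "
from h import *
wlook('w20',[])
plan(.5125,.2796,.16,np.pi/2+.028)
"
```

```text
t 30.65 tcp [ 0.6418 -0.0783  0.1579] cur phi 1.592 toolx [ 0.015  0.001 -1.   ] gap 0.344 q7 1.87
   dp [-0.009, 0.901, -0.305] yaw -0.014 dist mm 381 F [ 0.4 -0.5 -2.5]
```

View pics/w20.png

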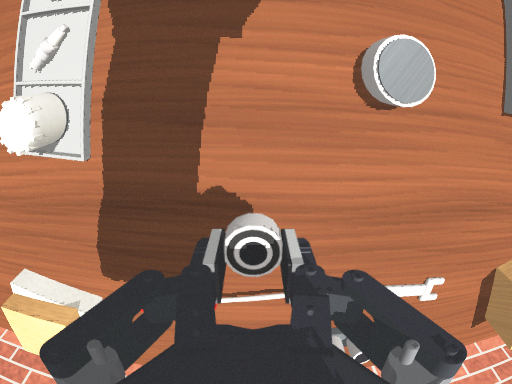

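>>> {"name": "play_rows", "arguments": {"dp": [[-0.009,0.1,-0.03],[-0.009,0.901,-0.305],[-0.009,0.901,-0.305],[-0.009,0.901,-0.305],[-0.009,0.901,-0.305],[-0.009,0.901,-0.305],[-0.009,0.901,-0.305],[-0.009,0.901,-0.305],[-0.009,0.901,-0.305],[-0.009,0.901,-0.305]], "yaw": [0,0,0,0,0,0,0,0,0,0], "jaw": [-1,-1,-1,-1,-1,-1,-1,-1,-1,-1]}}

```text
t: 31.65
tcp_pos: [0.5116, 0.2798, 0.1589]
tcp_rot: [-0.018, 1.557, 0.018]
ft_force: [0.8, -0.7, -0.1]
finger_gap: 0.347
```

```bash
python3 -c "
from h import *
wlook('w21',[('tray_two',.4725,.2785,.028,0)])
plan(.5125,.2796,.0265,np.pi/2+.028)
"
```

```text
t 31.7 tcp [0.5122 0.2786 0.1591] cur phi 1.591 toolx [ 0.014 -0.    -1.   ] gap 0.349 q7 1.2
   dp [0.331, 0.003, -0.004] yaw -0.015 dist mm 133 F [-0.1 -0.3 -1. ]
```

View pics/w21.png

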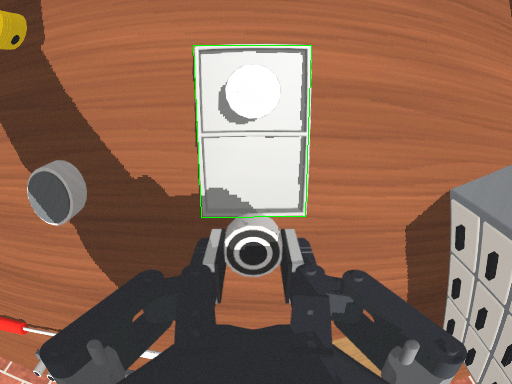

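>>> {"name": "play_rows", "arguments": {"dp": [[0.06,0.003,0],[0.16,0.003,-0.002],[0.25,0.003,-0.004],[0.3,0.003,-0.004],[0.322,0.003,-0.004],[0.33,0.003,-0.004],[0.33,0.003,-0.004],[0.33,0.003,-0.004]], "yaw": [0,0,0,0,0,0,0,0], "jaw": [-1,-1,-1,-1,-1,-1,-1,-1]}}

```text
t: 32.5
tcp_pos: [0.5132, 0.2799, 0.0282]
tcp_rot: [-0.015, 1.555, 0.016]
ft_force: [0.7, 0.2, -1.5]
finger_gap: 0.344
```

>>> {"name": "play_rows", "arguments": {"dp": [[0.002,0,0],[0.004,0,0],[0.004,0,0]], "yaw": [0,0,0], "jaw": [-1,-1,-1]}}

```text
t: 32.8
tcp_pos: [0.5133, 0.28, 0.0269]
tcp_rot: [-0.015, 1.555, 0.017]
ft_force: [-0.0, 0.1, -0.5]
finger_gap: 0.341
```

>>> {"name": "play_rows", "arguments": {"dp": [[0.002,0,0],[0.003,0,0],[0.003,0,0]], "yaw": [0,0,0], "jaw": [-1,-1,-1]}}

```text
t: 33.1
tcp_pos: [0.5133, 0.2801, 0.0258]
tcp_rot: [-0.015, 1.555, 0.017]
ft_force: [-0.6, -0.4, 3.3]
finger_gap: 0.343
```

>>> {"name": "play_rows", "arguments": {"dp": [[0,0,0],[0,0,0],[0,0,0],[0,0,0],[-0.06,0,0],[-0.16,0,0],[-0.26,0,0],[-0.38,0,0],[-0.45,0,0],[-0.45,0,0]], "yaw": [0,0,0,0,0,0,0,0,0,0], "jaw": [0,0.2,0.2,0.2,0.2,0.2,0.5,1,1,1]}}

```text
t: 34.1
tcp_pos: [0.5119, 0.2807, 0.2099]
tcp_rot: [-0.012, 1.55, 0.02]
ft_force: [0.4, 0.1, 0.3]
finger_gap: 1.002
```

```bash
python3 -c "
from h import *
wlook('w22',[('bearing_small',.5125,.2796,0,.004),('piston',.4325,.2774,0,.004)])
for c in ['top','scene']: cv2.imwrite(f'pics/{c}22.png',cams.snapshot(c)[:,:,::-1])
plan(.45,0,.35)
"
```

```text
t 34.25 tcp [0.51   0.2798 0.2051] cur phi 1.591 toolx [ 0.015  0.001 -1.   ] gap 0.998 q7 1.18
   dp [-0.365, -0.696, -0.159] yaw 0.0 dist mm 321 F [ 0.1 -0.8 -1.2]
```

View pics/w22.png

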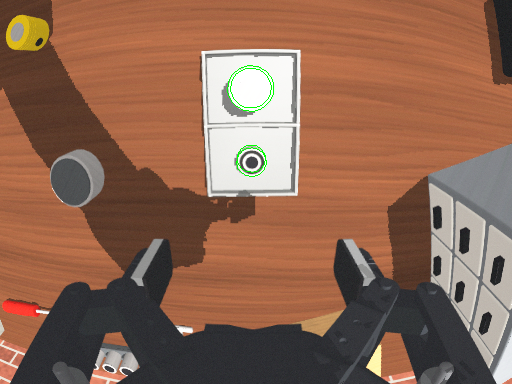

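View pics/scene22.png

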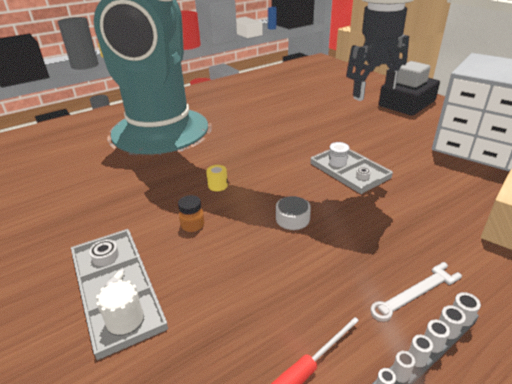

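View pics/top22.png

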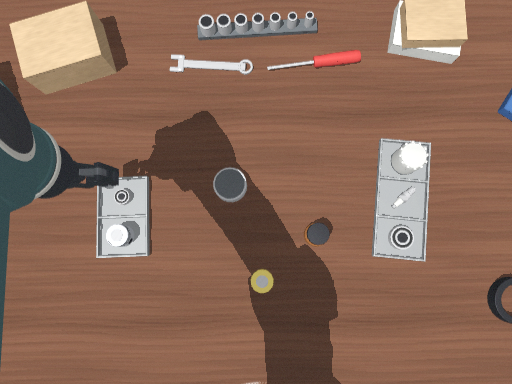

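```bash
python3 - <<'E'
import cv2,numpy as np
a=cv2.imread("pics/top22.png"); b=cv2.imread("pics/scene22.png")
c=[cv2.resize(x,(390,390),interpolation=2) for x in (a[135:265,345:475][:130,:130],b[225:355,60:190])]
cv2.imwrite("pics/z.png",np.hstack(c))
E
```

```text
(no output)
```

View pics/z.png

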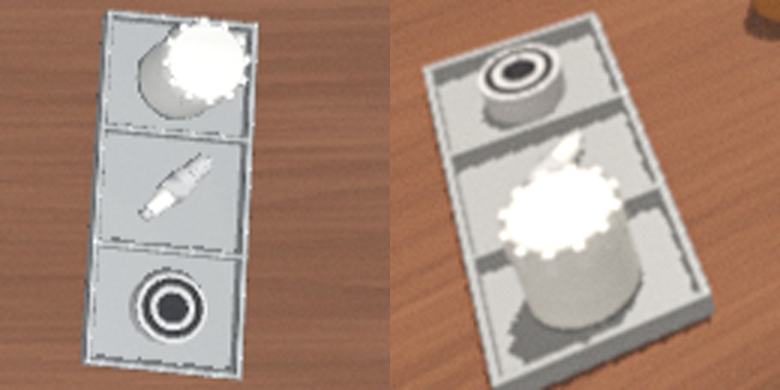

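```bash
python3 -c "
from rig import ticket
print(ticket.hand_in())"
```

```text
the job is handed in; nothing more can be done
None
```

Both kits are made up and the job was handed in at about 34 s of the 112 s, with the parts placed in the order you listed them.

- **Tray with three pockets:** the oil filter stands upright in the far pocket, the spark plug lies diagonally in the middle one, and the large bearing lies flat in the near one. I turned the plug about 45° to keep the gripper clear of the filter.
- **Tray with two pockets:** the piston stands upright in the near pocket and the small bearing lies flat in the far one.
- **Last checks:** the final top, scene and wrist pictures show one part in each pocket, all seated. The amber jar, the tin and the yellow look-alike are where they started.
- **Forces:** I saw contact on the wrist force for every part except the large bearing, which I lowered a last 2 mm and released without a reading. The highest wrist force I read was about 23 N, when setting down the plug.

No check failed. The network missed the small bearing in the top view, so I located it from the scene camera and confirmed it with the wrist camera.

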